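# Stack the candle gift set

## Task

Build the stacking candle set on the round wooden board: first stand the widest white candle pot in the middle of the board, then the middle-sized pot on it, then the narrowest pot on that, each with its foot fully down inside the rim of the pot below, and last close the top pot with the knobbed wooden lid, fully seated. Add them one at a time in that order, set each down upright without dropping it, and leave the dropper bottles, the pine cone, the flat tin and the grey mould lying among them where they are.

Things in the scene. Friction and masses are not known exactly. Their poses are not given: they have to be found in the camera images.
- pot_large_center (a point): White ceramic candle pot filled with cream wax, upright, the widest of three: diameter 68 mm, height 64, lowest 14 a foot of diameter 54; on top a rim stands 7 above the wax round a recess of diameter 60. Point: on its axis, half-way up (32); z up. About 240 g +-30%. It starts in any of seven places.
- pot_medium_center (a point): White ceramic candle pot filled with cream wax, upright, the middle-sized of three: diameter 56 mm, height 62, lowest 14 a foot of diameter 44; on top a rim stands 7 above the wax round a recess of diameter 48. Point: on its axis, half-way up (31); z up. About 160 g +-30%. Foot rests on the wax in the widest pot, 8 to spare all round; centre then 56 above that one's. Hold at or above half height: fingertips clear the rim below.
- pot_small_center (a point): White ceramic candle pot filled with cream wax, upright, the narrowest of three: diameter 44 mm, height 60, lowest 14 a foot of diameter 32; on top a rim stands 7 above the wax round a recess of diameter 36. Point: on its axis, half-way up (30); z up. About 100 g +-30%. Foot rests on the wax in the middle pot, 8 to spare all round; centre then 54 above that one's. Hold at or above half height: fingertips clear the rim below.
- lid_center (a point): Brown wooden lid, upright, 40 mm high: plug of diameter 22, 6 high; disc of diameter 44 (6 to 14 up); knob of diameter 20 (14 to 40 up) to lift it by, fingertips above the disc. Point: on its axis, 20 up; z up. Plug enters the narrowest pot's recess, 7 to spare all round, disc rests on the rim: point then 44 above that pot's centre. 40 g +-30%.
- board_top (a point): round dark wooden board, diameter 100 mm, 12 thick, fixed to the table; the other two pads lying about are thin, square and of other materials. Point: centre of its upper face, 12 above the table, z up. It may lie in any of the same seven places.
- dropper0_center (a point): small dark bottle with a pointed black nozzle and a paper band, diameter 32 mm, height 78; loose, leave it alone. Point: on its axis, 39 above the table.
- dropper1_center (a point): a second small dark bottle, the same: diameter 32 mm, height 78; loose, leave it alone. Point: on its axis, 39 above the table.
- pinecone_center (a point): brown pine cone standing on its base, diameter 40 mm, height 36; loose, leave it alone. Point: on its axis, 18 above the table.
- wick_tin_center (a point): flat round metal tin, diameter 39 mm, height 25; loose, leave it alone. Point: on its axis, 12.5 above the table.
- mould_center (a point): grey plastic cone-shaped mould, closed top, diameter 38 at the foot and 20 at the top, height 33; loose, leave it alone. Point: on its axis, 16.5 above the table.

How it is judged:
On the way, in this order (a step that is already met when the one before it is completed fails the run):
1. the widest pot stands in the middle of the round board, released (horizontal distance between pot_large_center and board_top below 0.015 m and z of pot_large_center in the frame of board_top between 0.029 and 0.035 m and angle between pot_large_center's own z axis and vertical below 0.1 rad and contact force between the fingers and pot_large below 0.5 N and linear speed of pot_large below 0.02 m/s), for 0.2 s.
2. the middle-sized pot is seated in the rim of the widest one, released (all of step 1 and horizontal distance between pot_medium_center and pot_large_center below 0.012 m and z of pot_medium_center in the frame of pot_large_center between 0.053 and 0.059 m and angle between pot_medium_center's own z axis and vertical below 0.1 rad and contact force between the fingers and pot_medium below 0.5 N and linear speed of pot_medium below 0.02 m/s), for 0.2 s.
3. the narrowest pot is seated in the rim of the middle-sized one, released (all of step 2 and horizontal distance between pot_small_center and pot_medium_center below 0.012 m and z of pot_small_center in the frame of pot_medium_center between 0.051 and 0.057 m and angle between pot_small_center's own z axis and vertical below 0.1 rad and contact force between the fingers and pot_small below 0.5 N and linear speed of pot_small below 0.02 m/s), for 0.2 s.
4. the lid is seated on the narrowest pot, released (all of step 3 and horizontal distance between lid_center and pot_small_center below 0.011 m and z of lid_center in the frame of pot_small_center between 0.041 and 0.047 m and angle between lid_center's own z axis and vertical below 0.1 rad and contact force between the fingers and lid below 0.5 N and linear speed of lid below 0.02 m/s), for 0.2 s.
At the end, for the whole second after the job is handed in: Widest pot on the round board within 15 mm of its middle; middle pot, narrowest pot and lid each on the one before, within 3 mm of seated height, 12 mm of its axis (lid 11 mm) and 0.1 rad of upright; all released and at rest (all of step 4); the robot touches nothing.
It fails at once if a dropper bottle, the pine cone, the flat tin or the grey mould is pushed more than 25 mm or knocked over (distance of any of dropper0_center, dropper1_center, pinecone_center, wick_tin_center, mould_center from where it was at the start of the episode above 0.025 m or angle between any of dropper0_center, dropper1_center, pinecone_center, wick_tin_center, mould_center's own z axis and vertical above 0.6 rad).
It fails at once if a pot or the lid is dropped (faster than 0.7 m/s while not held, a fall of about 25 mm) ((linear speed of pot_large above 0.7 m/s and contact force between the fingers and pot_large below 0.1 N) or (linear speed of pot_medium above 0.7 m/s and contact force between the fingers and pot_medium below 0.1 N) or (linear speed of pot_small above 0.7 m/s and contact force between the fingers and pot_small below 0.1 N) or (linear speed of lid above 0.7 m/s and contact force between the fingers and lid below 0.1 N)).
It also fails if it takes over 112 s, if anything falls off the work surface, if the arm or the gripper's body presses on something with over 40 N, if the wrist force passes 120 N, or if a joint passes its speed limit or range.

## Robot

A 6-joint arm with a two-finger parallel gripper is mounted at the origin on the work surface. World frame = base frame: x ahead of the robot, y to its left, z up, the work surface at z = 0. Lengths are in m, angles in rad, forces in N, time in s.
With the tool pointing down it reaches from about 0.35 to 0.975 m from the base axis. Payload 4.9 kg.
Tool frame: the origin (TCP) lies at the very end of the fingers, on their centre line; the grasp point (between the pads) lies 19 mm behind it (ctrl.pinch_z is the distance from the TCP to the grasp point, in m); z points along the fingers, y is the direction in which the jaws open and shut (so a half turn about z gives the same grasp; the last joint's range is limited). The gripper opens to 85 mm and grips with 20 to 120 N. Pads are 22 mm wide; open, the fingers measure 114 mm over their backs; the gripper's body (76 mm by 85 mm) begins 54 mm behind the grasp point. The pads swing forward as they close: fully open they stand 13 mm farther back than shut.
Start: joints at [-1.453, 0.053, 1.613, -0, 1.476, -0.119], TCP at [0.147, -0.608, 0.231] pointing down, gripper open.
Joint ranges: [-3.01, 3.01], [-1.01, 2.22], [0.06, 2.58], [-1.02, 4.17], [0.09, 2.62], [-3.14, 3.14]. Speed limits (rad/s): [2.57, 2.57, 3.14, 3.14, 3.14, 3.14].

## Interface

Orientations are given as a rotation vector (axis times angle).
In Python, from station import ctrl gives the robot as it stands.
- The arm moves only by the tool carry_out, never from a script. Its argument "series" is a list of rows, each a list of 7 numbers: the shift along the world's x, y, z each as a share of 0.025 m, from -1 to 1, then the turn, a rotation vector about the world's x, y, z each as a share of 0.1 rad, from -1 to 1, then the opening, from 0 (shut) to 1 (fully open). A call has 1 to 12 rows; each row shifts and turns the commanded pose from where the row before left it; what a row does not reach is not made up. A row lasts 1/10 s, in which the tool goes at most 50 mm and 8.59 degrees, less where a joint would pass 70% of its speed; a pose out of reach is approached as far as the arm can. A call with a number of a shift or a turn outside -1 to 1 is refused whole. A call with a gripper value outside its range is refused whole. The fingers move at their own pace and stop on an object; "grip_force" is the grip in N (left out, the last holds). Time passes only in rows, so rows that do not move let the fingers close. It gives the time, the measured TCP pose, the force and the opening at its end, in the units of the state.
- ctrl.get_obs(): the state, without advancing time (a new reading comes with each control period).
- ctrl.get_image(name): name is "scene" or "top" or "wrist"; returns a dict with "frame" (384x512x3 uint8, blue, green, red), "fx", "fy", "cx", "cy" (pixels), "R" (3x3) and "t" (3): a world point X has camera coordinates R X + t; the wrist camera has in their place "hand_eye" (4x4, takes a point from camera to tool coordinates, whose origin is the TCP and whose axes are the flange's). Camera axes: x right, y down, z forward; pixel columns grow to the right and rows downward; lengths in m; the calibration is good to about 2 mm. A picture is of the moment at which its call begins: read the wrist's pose just before it. There is no depth.
- ctrl.finish_job(): hands the job in, once; it reports no verdict.
Trained networks look in a picture, given as the dict that the camera call returned (one of the last four; its "shot" number tells which), for a name from the list of things; names that differ only in an ending like _2 or _b are one class to them, and where a whole thing is asked for, a point or a joint stands for the part that bears it (a point fixed in the world has none). Each returns a list of dicts, best first, with "p" (0 to 1); they miss things now and then, are a little off and sometimes report something else, mostly with a low value. They report only what shows in the picture. A call takes as long as a camera call.
- ctrl.trace(picture, name): "mask" (384x512 bool, what is visible of it) and "rect" ([left, top, width, height] as shares, 0 to 1, of the picture: columns of its width, rows of its height, round what is visible of it).
- ctrl.mark_of(picture, name): "position" ([column, row] as shares, 0 to 1, of the picture: columns of its width, rows of its height: a listed point, or the origin of a listed thing).
The state is a dict: "t": time; "q": joint angles; "dq": joint speeds; "effort": joint torques, N m; "tool_pos": TCP position; "tool_rot": TCP orientation; "contact_force": force on the tool from outside, world axes, zero at the start; "wrist_torque": the same for the moment, N m; "opening": finger opening in m.
Only numpy, scipy, OpenCV 4.12 (cv2) and the standard library are available. Lean on these libraries where they do the work, as an engineer would, in place of code of your own. Each camera call takes 0.05 s, during which the arm holds its last target.

## Working session

There is one attempt and no reset: what is moved stays moved. The work goes in short steps, Python scripts to look and compute and a tool call to move; the robot and the scene stay as the last step left them, time stands still between calls to the robot, and variables do not carry over. Pictures are saved under pics/ and viewed, and the job is handed in when it is done.

Besides the shell and the picture viewer there is one more tool, called after "Request:" as name([rows], argument=value, ...), one row to a line, values as JSON. carry_out: Moves the arm, as the interface text tells. Shift numbers are shares of 0.025 m and turn numbers shares of 0.1 rad, none past 1 either way. Its arguments: {"type":"object","properties":{"series":{"type":"array"},"grip_force":{"type":"number"}},"required":["series"]}

```bash
ls; mkdir -p pics; cat > h.py <<'E'
import numpy as np, cv2
from scipy.spatial.transform import Rotation as Ro
from station import ctrl
N={'pot_large_center':.032,'pot_medium_center':.031,'pot_small_center':.030,'lid_center':.020,'board_top':.012,'dropper0_center':.039,'pinecone_center':.018,'wick_tin_center':.0125,'mould_center':.0165}
def cam(im,o=None):
    if 'R' in im and im.get('R') is not None: return np.array(im['R']),np.array(im['t'])
    T=np.eye(4);T[:3,:3]=Ro.from_rotvec(o['tool_rot']).as_matrix();T[:3,3]=o['tool_pos']
    C=T@np.array(im['hand_eye']);R=C[:3,:3].T
    return R,-R@C[:3,3]
def ray(im,R,t,px,z):
    d=R.T@np.array([(px[0]-im['cx'])/im['fx'],(px[1]-im['cy'])/im['fy'],1]);c=-R.T@t
    return c+d*(z-c[2])/d[2]
def proj(im,R,t,X):
    c=R@np.array(X)+t;return np.array([im['fx']*c[0]/c[2]+im['cx'],im['fy']*c[1]/c[2]+im['cy']])
E
python3 - <<'E'
from h import *
o=ctrl.get_obs();print(o['tool_pos'],o['tool_rot'],o['opening'],ctrl.pinch_z)
for n in ['top','scene']:
    im=ctrl.get_image(n);R,t=cam(im);cv2.imwrite(f'pics/{n}0.png',im['frame']);print(n,-R.T@t)
    for k,z in N.items():
        for r in ctrl.mark_of(im,k)[:3]:
            p=np.array(r['position'])*[512,384];print(k,round(r['p'],2),p.round(),ray(im,R,t,p,z).round(4)[:2])
E
```

```text
pics
[ 0.14655573 -0.60694445  0.23007414] [-3.11760140e+00 -3.70851619e-01  3.09661072e-05] 0.08520807044213818 0.0187
top [0.36673223 0.00789477 1.02332627]
pot_large_center 0.83 [372. 245.] [ 0.3814 -0.2909]
pot_medium_center 0.86 [226. 231.] [0.422  0.0729]
pot_small_center 0.74 [152. 160.] [0.6105 0.2647]
lid_center 0.65 [286. 229.] [ 0.4264 -0.079 ]
board_top 0.65 [150. 256.] [0.3644 0.2684]
board_top 0.55 [189. 192.] [0.5261 0.1695]
dropper0_center 0.77 [390. 200.] [ 0.492  -0.3408]
pinecone_center 0.7 [321. 187.] [ 0.5335 -0.1715]
wick_tin_center 0.71 [126. 203.] [0.4992 0.3334]
wick_tin_center 0.63 [226. 231.] [0.423  0.0744]
mould_center 0.59 [191. 191.] [0.5272 0.1647]
scene [1.23776697 0.01544787 0.78352051]
pot_large_center 0.89 [140. 155.] [ 0.3776 -0.2843]
pot_medium_center 0.59 [296. 175.] [0.4257 0.0781]
pot_small_center 0.98 [388. 240.] [0.6055 0.2574]
pot_small_center 0.18 [261. 211.] [0.5391 0.0041]
board_top 0.87 [375. 165.] [0.3627 0.2663]
dropper0_center 0.72 [104. 188.] [ 0.4959 -0.3368]
dropper0_center 0.46 [140. 157.] [ 0.3903 -0.2816]
pinecone_center 0.59 [180. 209.] [ 0.5305 -0.1699]
wick_tin_center 0.77 [414. 212.] [0.5085 0.3314]
mould_center 0.46 [389. 244.] [0.6049 0.2622]
```

View pics/top0.png

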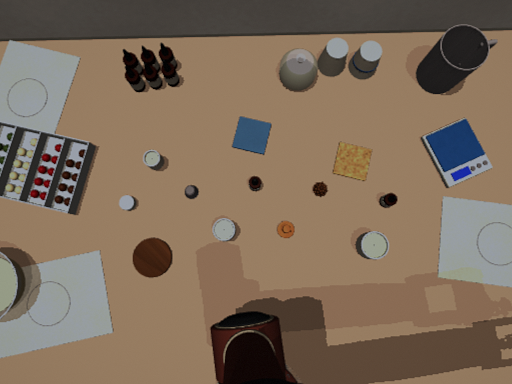

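View pics/scene0.png

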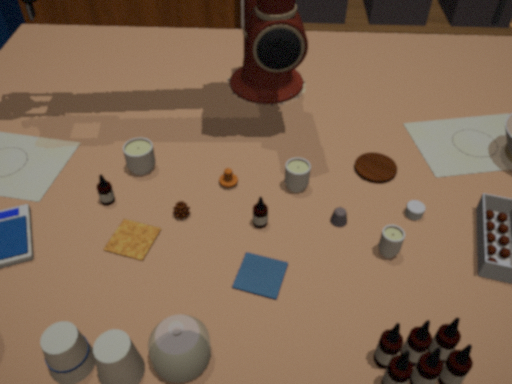

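```bash
cat >> h.py <<'E'
# profiles: list of (radius,z0,z1)
P={'pot_large_center':[(.027,0,.014),(.034,.014,.064)],'pot_medium_center':[(.022,0,.014),(.028,.014,.062)],'pot_small_center':[(.016,0,.014),(.022,.014,.060)],
'lid_center':[(.022,.006,.014),(.010,.014,.040)],'board_top':[(.05,0,.012)],'dropper0_center':[(.016,0,.05),(.006,.05,.078)],'pinecone_center':[(.02,0,.036)],'wick_tin_center':[(.0195,0,.025)],'mould_center':[(.019,0,.003),(.010,.03,.033)]}
A=np.linspace(0,2*np.pi,40)
def render(im,R,t,k,xy,zb=0):
    m=np.zeros((384*4,512*4),np.uint8)
    for r,a,b in P[k]:
        pts=np.array([proj(im,R,t,[xy[0]+r*np.cos(u),xy[1]+r*np.sin(u),zb+z]) for u in A for z in (a,b)])
        h=cv2.convexHull(((pts+.5)*4-.5).astype(np.float32)).round().astype(np.int32)
        cv2.fillConvexPoly(m,h,1)
    return m
def fit(im,R,t,k,mask,xy0,zb=0):
    xy=np.array(xy0,float);mm=cv2.resize(mask.astype(np.uint8),None,fx=4,fy=4,interpolation=cv2.INTER_NEAREST)
    c=lambda m:np.array([np.nonzero(m)[1].mean(),np.nonzero(m)[0].mean()])/4
    for _ in range(5):
        m=render(im,R,t,k,xy,zb)
        if not m.any(): return xy,0
        d=c(mm)-c(m)
        J=np.array([(proj(im,R,t,[xy[0]+e[0],xy[1]+e[1],zb+.03])-proj(im,R,t,[xy[0],xy[1],zb+.03]))/.001 for e in ([.001,0],[0,.001])]).T
        xy=xy+np.linalg.solve(J,d)
    m=render(im,R,t,k,xy,zb)
    return xy,(m&mm).sum()/(m|mm).sum()
def locate(im,o,k,zb=0,n=2):
    R,t=cam(im,o);out=[]
    for r in ctrl.trace(im,k)[:n]:
        ys,xs=np.nonzero(r['mask'])
        if len(xs)<20: continue
        x0=ray(im,R,t,[xs.mean(),ys.mean()],zb+N[k])[:2]
        xy,i=fit(im,R,t,k,r['mask'],x0,zb);out.append((xy,i,r['p']))
        print(k,'p%.2f iou%.2f'%(r['p'],i),xy.round(4),[int(xs.mean()),int(ys.mean())])
    return out
E
python3 - <<'E'
from h import *
for n in ['top','scene']:
    im=ctrl.get_image(n);print(n)
    for k in P: locate(im,None,k)
E
```

```text
top
pot_large_center p0.80 iou0.86 [ 0.3808 -0.2881] [372, 245]
pot_medium_center p0.79 iou0.95 [0.4266 0.0756] [224, 228]
pot_small_center p0.69 iou0.85 [0.6075 0.2575] [153, 159]
lid_center p0.78 iou0.95 [ 0.4257 -0.0793] [286, 229]
lid_center p0.54 iou0.74 [ 0.5296 -0.1704] [319, 188]
board_top p0.67 iou0.97 [0.3614 0.2652] [152, 256]
dropper0_center p0.53 iou0.78 [ 0.495  -0.3405] [388, 199]
pinecone_center p0.57 iou0.70 [ 0.528  -0.1696] [320, 188]
wick_tin_center p0.68 iou0.88 [0.5023 0.3293] [127, 202]
mould_center p0.64 iou0.92 [0.5299 0.1656] [191, 191]
scene
pot_large_center p0.70 iou0.96 [ 0.3813 -0.2862] [138, 154]
pot_medium_center p0.63 iou0.96 [0.4263 0.0794] [296, 173]
pot_small_center p0.59 iou0.95 [0.6094 0.2616] [391, 240]
lid_center p0.84 iou0.79 [ 0.4255 -0.0756] [227, 178]
board_top p0.93 iou0.94 [0.3611 0.2675] [374, 167]
dropper0_center p0.57 iou0.84 [ 0.4971 -0.3365] [104, 191]
pinecone_center p0.62 iou0.55 [ 0.533 -0.168] [180, 209]
wick_tin_center p0.81 iou0.92 [0.5013 0.3317] [414, 209]
mould_center p0.61 iou0.85 [0.5289 0.1682] [338, 217]
```

Request:
carry_out([
  [0.75,1,0,0,0,0,1],
  [0.75,1,0,0,0,0,1],
  [0.75,1,0,0,0,0,1],
  [0.75,1,0,0,0,0,1],
  [0.75,1,0,0,0,0,1],
  [0.75,1,0,0,0,0,1],
  [0.75,1,0,0,0,0,1],
  [0.75,1,0,0,0,0,1],
  [0.75,1,0,0,0,0,1],
  [0.75,1,0,0,0,0,1],
  [0.75,1,0,0,0,0,1],
  [0.75,1,0,0,0,0,1],
], grip_force=30)

```text
t: 3.2
tool_pos: [0.3723, -0.3065, 0.2315]
tool_rot: [3.119, 0.371, 0.001]
contact_force: [-0.0, 0.1, 0.3]
opening: 0.0854
```

```bash
cat >> h.py <<'E'
def w(name,k=None,zb=0):
    o=ctrl.get_obs();im=ctrl.get_image('wrist');cv2.imwrite(f'pics/{name}.png',im['frame'])
    print('t%.1f'%o['t'],'tcp',np.array(o['tool_pos']).round(4),'y',Ro.from_rotvec(o['tool_rot']).as_matrix()[:,1].round(3),'z',Ro.from_rotvec(o['tool_rot']).as_matrix()[:,2].round(3),'q6 %.2f'%o['q'][5],'op %.4f'%o['opening'],'F',np.array(o['contact_force']).round(1))
    for kk in (k if isinstance(k,list) else [k] if k else []):
        for xy,i,p in locate(im,o,kk,zb): print('   delta/25mm',((xy-o['tool_pos'][:2])/.025).round(2))
    return o,im
E
python3 -c "
from h import *
w('w1','pot_large_center')
"
```

```text
t3.2 tcp [ 0.3723 -0.3065  0.2315] y [ 0.234 -0.972  0.001] z [ 0. -0. -1.] q6 0.49 op 0.0854 F [-0.   0.1  0.3]
pot_large_center p0.59 iou0.98 [ 0.3812 -0.2854] [240, 157]
   delta/25mm [0.36 0.84]
```

View pics/w1.png

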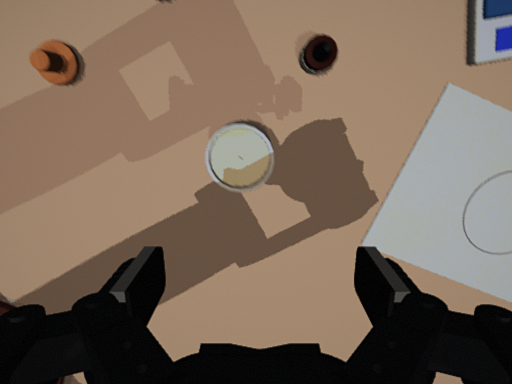

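Request:
carry_out([
  [0.36,0.83,0,0,0,0,1],
  [0,0,-1,0,0,0,1],
  [0,0,-1,0,0,0,1],
  [0,0,-1,0,0,0,1],
  [0,0,-1,0,0,0,1],
  [0,0,0,0,0,0,1],
  [0,0,0,0,0,0,1],
])

```text
t: 4.0
tool_pos: [0.3803, -0.2872, 0.1315]
tool_rot: [-3.119, -0.37, 0.001]
contact_force: [0.7, -0.1, 0.3]
opening: 0.0851
```

```bash
python3 -c "
from h import *
w('w2','pot_large_center')
"
```

```text
t4.0 tcp [ 0.3803 -0.2872  0.1315] y [ 0.234 -0.972 -0.   ] z [-0.001  0.    -1.   ] q6 0.53 op 0.0851 F [ 0.7 -0.1  0.3]
pot_large_center p0.81 iou0.96 [ 0.3812 -0.2854] [257, 198]
   delta/25mm [0.04 0.07]
```

View pics/w2.png

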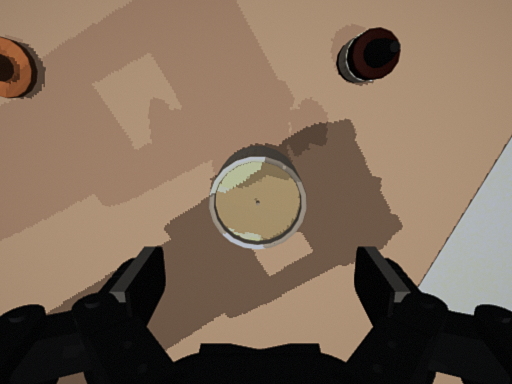

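Request:
carry_out([
  [0.04,0.07,-0.5,0,0,0,1],
  [0,0,-0.75,0,0,0,1],
  [0,0,-1,0,0,0,1],
  [0,0,-1,0,0,0,1],
  [0,0,-1,0,0,0,1],
  [0,0,0,0,0,0,1],
  [0,0,0,0,0,0,0.5],
  [0,0,0,0,0,0,0.5],
  [0,0,0,0,0,0,0.5],
  [0,0,0,0,0,0,0],
  [0,0,0,0,0,0,0],
  [0,0,0,0,0,0,0],
])

```text
t: 5.3
tool_pos: [0.3824, -0.2858, 0.0264]
tool_rot: [3.118, 0.371, 0.002]
contact_force: [0.3, -0.1, 5.7]
opening: 0.0671
```

```bash
python3 -c "
from h import *
w('w3')
"
```

```text
t5.3 tcp [ 0.3824 -0.2858  0.0264] y [ 0.235 -0.972  0.002] z [ 0.002 -0.002 -1.   ] q6 0.54 op 0.0671 F [ 0.3 -0.1  5.7]
```

View pics/w3.png

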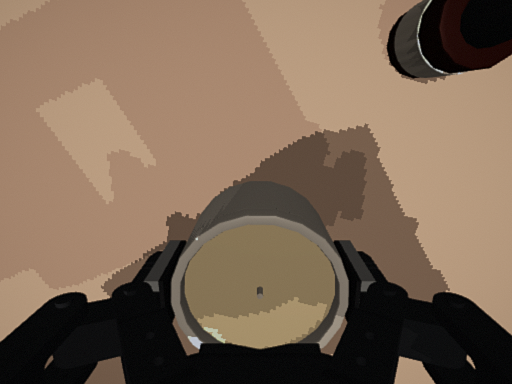

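Request:
carry_out([
  [0,0,0.2,0,0,0,0],
  [0,0,0.4,0,0,0,0],
  [0,0,0.8,0,0,0,0],
  [0,0,1,0,0,0,0],
  [0,0,1,0,0,0,0],
  [0,0,1,0,0,0,0],
  [0,0,1,0,0,0,0],
  [0,0,0.8,0,0,0,0],
  [0,0.4,0,0,0,0,0],
  [0,0.8,0,0,0,0,0],
  [0,1,0,0,0,0,0],
  [0,1,0,0,0,0,0],
], grip_force=40)

```text
t: 6.55
tool_pos: [0.3805, -0.2031, 0.1781]
tool_rot: [-3.117, -0.37, 0.003]
contact_force: [0.3, 0.6, -2.0]
opening: 0.0665
```

Request:
carry_out([
  [0,1,0,0,0,0,0],
  [0,1,0,0,0,0,0],
  [0,1,0,0,0,0,0],
  [0,1,0,0,0,0,0],
  [0,1,0,0,0,0,0],
  [0,1,0,0,0,0,0],
  [0,1,0,0,0,0,0],
  [0,1,0,0,0,0,0],
  [0,1,0,0,0,0,0],
  [0,1,0,0,0,0,0],
  [0,1,0,0,0,0,0],
  [0,1,0,0,0,0,0],
])

```text
t: 7.75
tool_pos: [0.38, 0.0963, 0.1781]
tool_rot: [-3.119, -0.372, 0.004]
contact_force: [0.4, -0.1, -1.6]
opening: 0.0667
```

Request:
carry_out([
  [0,1,0,0,0,0,0],
  [0,0.8,0,0,0,0,0],
  [-0.4,0.8,0,0,0,0,0],
  [-0.4,0,0,0,0,0,0],
  [0,0,0,0,0,0,0],
  [0,0,0,0,0,0,0],
])

```text
t: 8.35
tool_pos: [0.3611, 0.1595, 0.1792]
tool_rot: [3.119, 0.371, -0.001]
contact_force: [-1.0, -0.4, -2.5]
opening: 0.0668
```

```bash
python3 -c "
from h import *
w('w4','board_top')
"
```

```text
t8.3 tcp [0.3611 0.1595 0.1792] y [ 0.234 -0.972  0.   ] z [-0.001 -0.    -1.   ] q6 1.56 op 0.0668 F [-1.  -0.4 -2.5]
board_top p0.78 iou0.98 [0.3609 0.2671] [151, 145]
board_top p0.24 iou0.27 [0.2515 0.1329] [259, 271]
   delta/25mm [-0.01  4.3 ]
   delta/25mm [-4.38 -1.06]
```

View pics/w4.png

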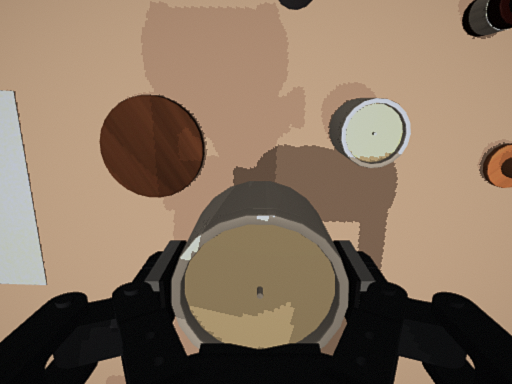

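Request:
carry_out([
  [0,0.7,0,0,0,0,0],
  [0,1,0,0,0,0,0],
  [0,1,0,0,0,0,0],
  [0,1,0,0,0,0,0],
  [0,0.6,0,0,0,0,0],
  [0,0,-0.6,0,0,0,0],
  [0,0,-1,0,0,0,0],
  [0,0,-1,0,0,0,0],
  [0,0,-1,0,0,0,0],
  [0,0,-1,0,0,0,0],
  [0,0,-0.6,0,0,0,0],
  [0,0,0,0,0,0,0],
])

```text
t: 9.65
tool_pos: [0.3593, 0.265, 0.0463]
tool_rot: [3.117, 0.368, -0.011]
contact_force: [-0.0, -2.0, -2.2]
opening: 0.0666
```

```bash
python3 -c "
from h import *
w('w5')
im=ctrl.get_image('scene');cv2.imwrite('pics/s1.png',cv2.resize(im['frame'][80:240,270:470],(800,640)))
locate(im,None,'pot_large_center',.015)
"
```

```text
t9.7 tcp [0.3593 0.265  0.0463] y [ 0.233 -0.972  0.002] z [-0.006 -0.004 -1.   ] q6 1.80 op 0.0666 F [-0.  -2.  -2.2]
pot_large_center p0.95 iou0.83 [0.3557 0.271 ] [379, 150]
pot_large_center p0.63 iou0.39 [0.4292 0.2501] [374, 171]
```

View pics/s1.png

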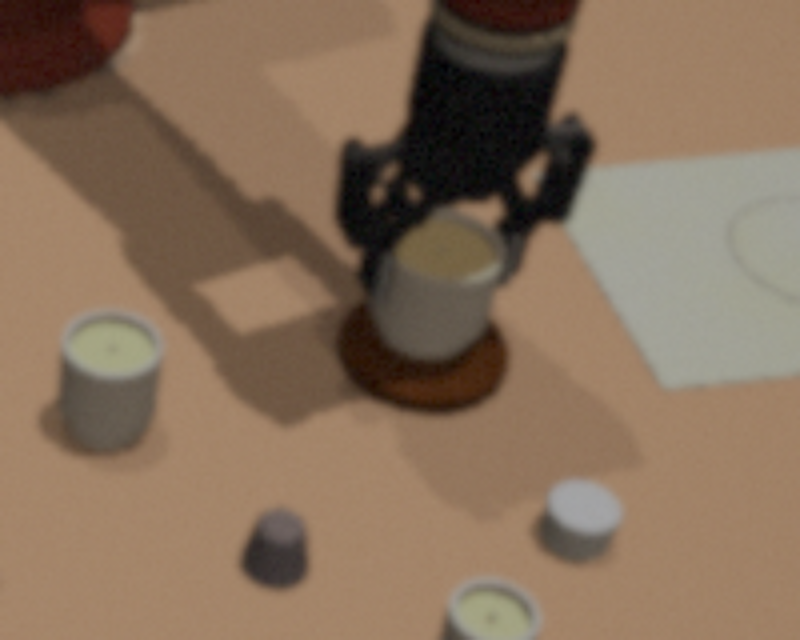

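Request:
carry_out([
  [0,0,0,0,0,0,0],
  [0,0,0,0,0,0,0],
  [0,0,-0.06,0,0,0,0],
  [0,0,-0.06,0,0,0,0],
  [0,0,0,0,0,0,0],
  [0,0,0,0,0,0,0],
])

```text
t: 10.4
tool_pos: [0.3615, 0.2674, 0.0469]
tool_rot: [3.119, 0.371, -0.0]
contact_force: [0.0, 0.7, -2.4]
opening: 0.0672
```

```bash
python3 -c "
from h import *
w('w6')
"
```

```text
t10.4 tcp [0.3615 0.2674 0.0469] y [ 0.235 -0.972  0.   ] z [-0. -0. -1.] q6 1.81 op 0.0672 F [ 0.   0.7 -2.4]
```

View pics/w6.png

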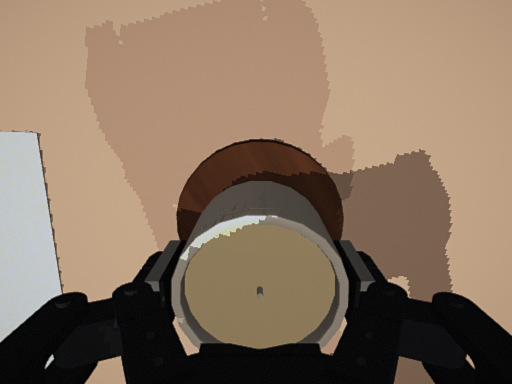

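Request:
carry_out([
  [0,0,-0.08,0,0,0,0],
  [0,0,-0.08,0,0,0,0],
  [0,0,-0.06,0,0,0,0],
  [0,0,-0.06,0,0,0,0],
  [0,0,0,0,0,0,0],
  [0,0,0,0,0,0,0],
])

```text
t: 11.05
tool_pos: [0.3616, 0.2674, 0.04]
tool_rot: [3.12, 0.371, -0.0]
contact_force: [-0.8, 0.4, -2.0]
opening: 0.0668
```

Request:
carry_out([
  [0,0,-0.04,0,0,0,0],
  [0,0,-0.02,0,0,0,0],
  [0,0,0,0,0,0,0],
])

```text
t: 11.35
tool_pos: [0.3616, 0.2675, 0.0385]
tool_rot: [3.12, 0.371, 0.0]
contact_force: [-0.5, 0.7, -3.1]
opening: 0.0671
```

Request:
carry_out([
  [0,0,-0.02,0,0,0,0],
  [0,0,-0.02,0,0,0,0],
  [0,0,0,0,0,0,0],
])

```text
t: 11.65
tool_pos: [0.3617, 0.2676, 0.0385]
tool_rot: [3.119, 0.371, -0.001]
contact_force: [-3.6, -1.6, 5.4]
opening: 0.0666
```

Request:
carry_out([
  [0,0,-0.02,0,0,0,0],
  [0,0,-0.02,0,0,0,0],
  [0,0,0,0,0,0,0],
])

```text
t: 11.95
tool_pos: [0.3618, 0.2676, 0.0385]
tool_rot: [3.119, 0.371, -0.002]
contact_force: [-6.9, -4.1, 12.2]
opening: 0.0671
```

Request:
carry_out([
  [0,0,0.02,0,0,0,0],
  [0,0,0,0,0,0,0.85],
  [0,0,0,0,0,0,0.9],
  [0,0,0,0,0,0,1],
  [0,0,0,0,0,0,1],
  [0,0,0,0,0,0,1],
  [0,0,0.3,0,0,0,1],
  [0,0,1,0,0,0,1],
  [0,0,1,0,0,0,1],
  [0,0,1,0,0,0,1],
  [0,0,1,0,0,0,1],
  [0,0,1,0,0,0,1],
])

```text
t: 13.15
tool_pos: [0.3616, 0.2674, 0.1712]
tool_rot: [-3.119, -0.371, -0.001]
contact_force: [-0.7, 0.2, -0.9]
opening: 0.0849
```

Request:
carry_out([
  [0,0,0.5,0,0,0,1],
  [0,-0.5,0,0,0,0,1],
  [0,-1,0,0,0,0,1],
  [0.3,-1,0,0,0,0,1],
  [0.4,-1,0,0,0,0,1],
  [0.4,-1,0,0,0,0,1],
  [0.4,-0.5,0,0,0,0,1],
  [0,0,0,0,0,0,1],
])

```text
t: 13.95
tool_pos: [0.3988, 0.1404, 0.1803]
tool_rot: [3.12, 0.366, -0.004]
contact_force: [-0.1, -0.5, 0.5]
opening: 0.0852
```

```bash
python3 -c "
from h import *
w('w7',['pot_medium_center','pot_small_center'])
o,im=w('w7b');locate(im,o,'pot_large_center',.012)
im=ctrl.get_image('scene');locate(im,None,'pot_large_center',.012)
im=ctrl.get_image('top');locate(im,None,'pot_large_center',.012)
"
```

```text
t13.9 tcp [0.3988 0.1404 0.1803] y [ 0.231 -0.973  0.   ] z [-0.003 -0.001 -1.   ] q6 1.50 op 0.0852 F [-0.1 -0.5  0.5]
pot_medium_center p0.64 iou0.97 [0.4256 0.0797] [334, 167]
   delta/25mm [ 1.07 -2.43]
pot_small_center p0.68 iou0.68 [0.5034 0.3204] [70, 15]
   delta/25mm [4.19 7.2 ]
t14.1 tcp [0.3982 0.1424 0.1809] y [ 0.234 -0.972 -0.   ] z [-0.002 -0.    -1.   ] q6 1.50 op 0.0853 F [ 0.2 -0.9 -0.5]
pot_large_center p0.84 iou0.95 [0.3609 0.2674] [106, 191]
pot_large_center p0.90 iou0.94 [0.3599 0.2682] [378, 152]
pot_large_center p0.74 iou0.19 [0.3405 0.2549] [151, 265]
```

View pics/w7.png

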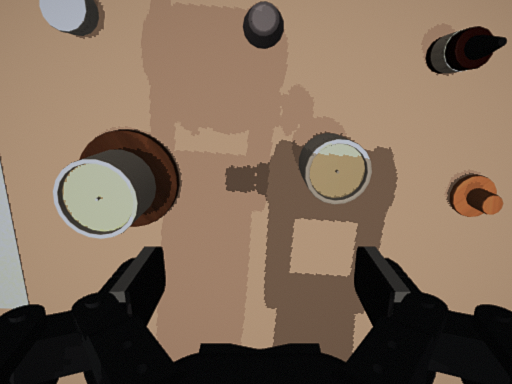

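Request:
carry_out([
  [0.3,-0.6,0,0,0,0,1],
  [0.5,-1,0,0,0,0,1],
  [0.3,-0.9,-0.4,0,0,0,1],
  [0,0,-1,0,0,0,1],
  [0,0,-0.6,0,0,0,1],
  [0,0,0,0,0,0,1],
  [0,0,0,0,0,0,1],
  [0,0,0,0,0,0,1],
])

```text
t: 15.2
tool_pos: [0.4274, 0.0802, 0.1334]
tool_rot: [3.119, 0.372, 0.003]
contact_force: [0.1, -0.2, 0.0]
opening: 0.085
```

```bash
python3 -c "
from h import *
w('w8',['pot_medium_center'])
"
```

```text
t15.2 tcp [0.4274 0.0802 0.1334] y [ 0.235 -0.972  0.   ] z [ 0.002  0.    -1.   ] q6 1.35 op 0.0850 F [ 0.1 -0.2  0. ]
pot_medium_center p0.80 iou0.97 [0.4259 0.0798] [259, 200]
   delta/25mm [-0.06 -0.02]
```

View pics/w8.png

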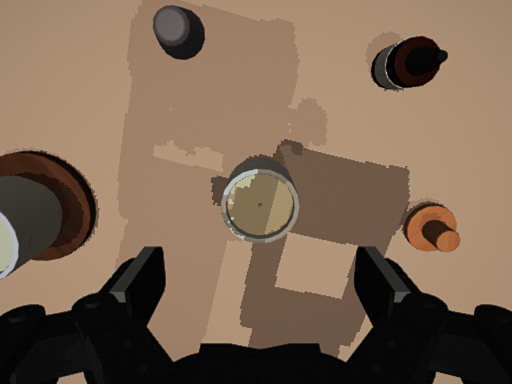

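Centred. Down 0.1034 to TCP 0.030 and close, then read.

Request:
carry_out([
  [-0.06,-0.02,-0.6,0,0,0,1],
  [0,0,-1,0,0,0,1],
  [0,0,-1,0,0,0,1],
  [0,0,-1,0,0,0,1],
  [0,0,-0.54,0,0,0,1],
  [0,0,0,0,0,0,1],
  [0,0,0,0,0,0,0.4],
  [0,0,0,0,0,0,0.4],
  [0,0,0,0,0,0,0.4],
  [0,0,0,0,0,0,0],
  [0,0,0,0,0,0,0],
  [0,0,0,0,0,0,0],
], grip_force=30)

```text
t: 16.5
tool_pos: [0.4263, 0.0795, 0.0299]
tool_rot: [3.119, 0.371, 0.004]
contact_force: [-1.5, 1.0, 5.3]
opening: 0.0556
```

Request:
carry_out([
  [0,0,0,0,0,0,0],
  [0,0,0,0,0,0,0],
  [0,0,0,0,0,0,0],
])

```text
t: 16.8
tool_pos: [0.4263, 0.0796, 0.0299]
tool_rot: [3.119, 0.371, 0.004]
contact_force: [-1.7, 1.0, 6.1]
opening: 0.0553
```

```bash
python3 -c "
from h import *
w('w9')
"
```

```text
t16.8 tcp [0.4263 0.0796 0.0299] y [ 0.235 -0.972  0.   ] z [ 0.002  0.    -1.   ] q6 1.35 op 0.0553 F [-1.7  1.   6.1]
```

View pics/w9.png

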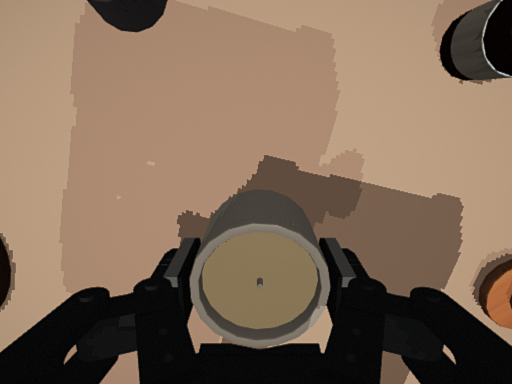

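Request:
carry_out([
  [0,0,0.2,0,0,0,0],
  [0,0,0.6,0,0,0,0],
  [0,0,1,0,0,0,0],
  [0,0,1,0,0,0,0],
  [0,0,1,0,0,0,0],
  [0,0,1,0,0,0,0],
  [0,0,0.8,0,0,0,0],
  [-0.1,0.3,0,0,0,0,0],
  [-0.4,0.8,0,0,0,0,0],
  [-0.4,1,0,0,0,0,0],
  [-0.4,1,0,0,0,0,0],
  [-0.4,1,0,0,0,0,0],
], grip_force=35)

```text
t: 18.05
tool_pos: [0.3808, 0.1829, 0.1665]
tool_rot: [3.119, 0.371, -0.005]
contact_force: [0.4, 0.6, -1.4]
opening: 0.0553
```

Request:
carry_out([
  [-0.4,1,0,0,0,0,0],
  [-0.3,0.9,0,0,0,0,0],
  [-0.19,0.8,0,0,0,0,0],
  [0,0.5,0,0,0,0,0],
  [0,0.2,0,0,0,0,0],
  [0,0,0,0,0,0,0],
  [0,0,0,0,0,0,0],
  [0,0,0,0,0,0,0],
])

```text
t: 18.85
tool_pos: [0.3606, 0.2663, 0.1684]
tool_rot: [3.12, 0.369, -0.0]
contact_force: [-0.2, -0.4, -2.1]
opening: 0.0553
```

```bash
python3 -c "
from h import *
o,im=w('w10');locate(im,o,'pot_large_center',.012);locate(im,o,'pot_medium_center',o['tool_pos'][2]-.03)
im=ctrl.get_image('scene');cv2.imwrite('pics/s2.png',cv2.resize(im['frame'][80:240,270:470],(800,640)))
"
```

```text
t18.9 tcp [0.3606 0.2663 0.1684] y [ 0.233 -0.972  0.   ] z [-0. -0. -1.] q6 1.81 op 0.0553 F [-0.2 -0.4 -2.1]
pot_medium_center p0.84 iou0.97 [0.3601 0.2663] [259, 270]
```

View pics/w10.png

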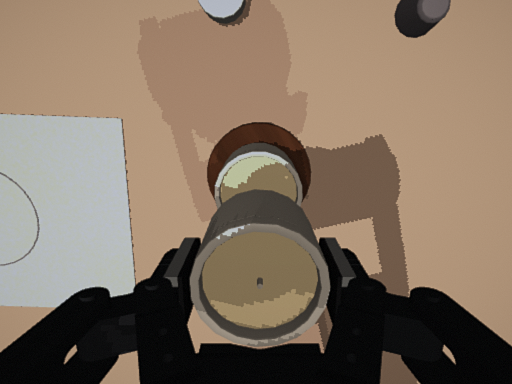

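View pics/s2.png

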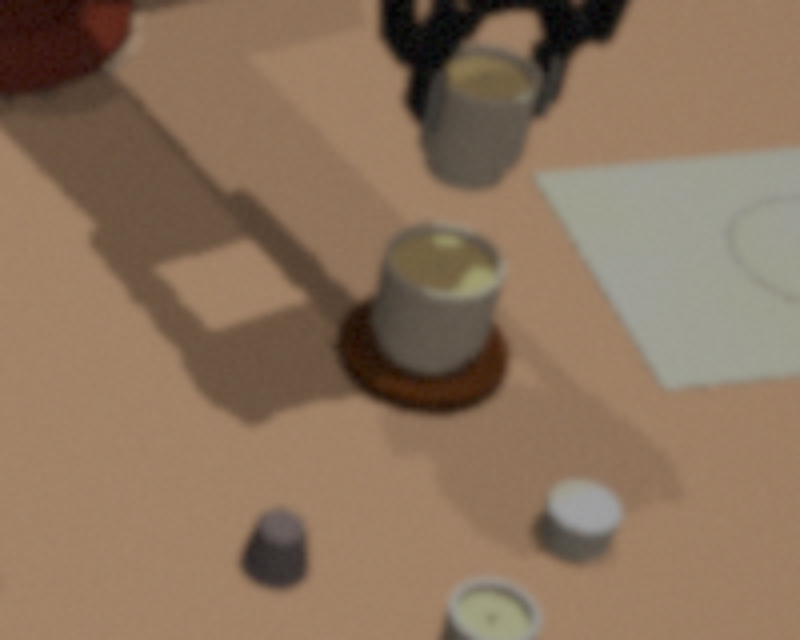

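Request:
carry_out([
  [0,0,-0.4,0,0,0,0],
  [0,0,-0.7,0,0,0,0],
  [0,0,-0.7,0,0,0,0],
  [0,0,-0.4,0,0,0,0],
  [0,0,-0.2,0,0,0,0],
  [0,0,-0.1,0,0,0,0],
  [0,0,0,0,0,0,0],
  [0,0,0,0,0,0,0],
])

```text
t: 19.85
tool_pos: [0.3609, 0.2672, 0.1068]
tool_rot: [-3.119, -0.371, -0.002]
contact_force: [-0.2, -0.5, -0.3]
opening: 0.0552
```

```bash
python3 -c "
from h import *
o,im=w('w11')
im=ctrl.get_image('scene');cv2.imwrite('pics/s3.png',cv2.resize(im['frame'][80:240,270:470],(800,640)))
"
```

```text
t19.9 tcp [0.3609 0.2672 0.1068] y [ 0.235 -0.972 -0.   ] z [ 0.001  0.001 -1.   ] q6 1.81 op 0.0552 F [-0.2 -0.5 -0.3]
```

View pics/w11.png

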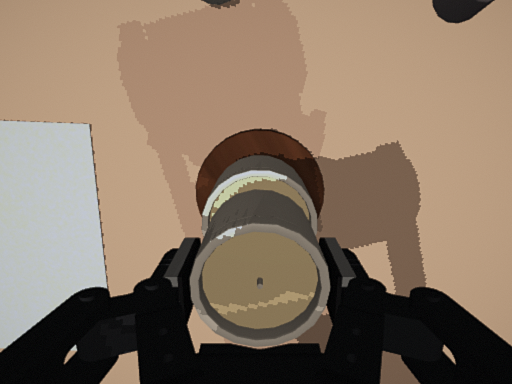

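View pics/s3.png

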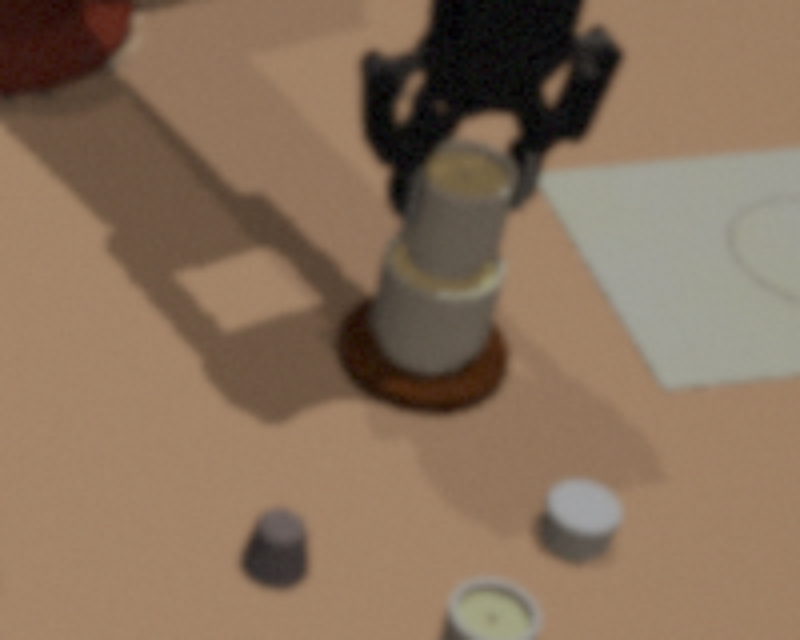

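Request:
carry_out([
  [0,0,-0.08,0,0,0,0],
  [0,0,-0.08,0,0,0,0],
  [0,0,-0.06,0,0,0,0],
  [0,0,-0.04,0,0,0,0],
  [0,0,0,0,0,0,0],
  [0,0,0,0,0,0,0],
])

```text
t: 20.55
tool_pos: [0.3603, 0.267, 0.0995]
tool_rot: [3.12, 0.371, -0.0]
contact_force: [0.0, 0.1, -1.7]
opening: 0.0554
```

Request:
carry_out([
  [0,0,-0.03,0,0,0,0],
  [0,0,-0.03,0,0,0,0],
  [0,0,0,0,0,0,0],
  [0,0,0,0,0,0,0],
])

```text
t: 20.95
tool_pos: [0.3608, 0.2671, 0.099]
tool_rot: [-3.119, -0.371, -0.001]
contact_force: [-2.7, -1.5, 5.8]
opening: 0.0553
```

Request:
carry_out([
  [0,0,-0.02,0,0,0,0],
  [0,0,-0.02,0,0,0,0],
  [0,0,0,0,0,0,0],
])

```text
t: 21.25
tool_pos: [0.3612, 0.2673, 0.099]
tool_rot: [-3.119, -0.371, -0.002]
contact_force: [-3.5, -2.1, 10.0]
opening: 0.0554
```

Request:
carry_out([
  [0,0,0.03,0,0,0,0],
  [0,0,0,0,0,0,0.7],
  [0,0,0,0,0,0,0.8],
  [0,0,0,0,0,0,1],
  [0,0,0,0,0,0,1],
  [0,0,0,0,0,0,1],
  [0,0,0.3,0,0,0,1],
  [0,0,1,0,0,0,1],
  [0,0,1,0,0,0,1],
  [0,0,1,0,0,0,1],
  [0,0,0.5,0,0,0,1],
  [0,0,0,0,0,0,1],
])

```text
t: 22.45
tool_pos: [0.3616, 0.2676, 0.1954]
tool_rot: [-3.118, -0.371, -0.007]
contact_force: [-0.5, 0.4, 0.1]
opening: 0.0855
```

Request:
carry_out([
  [0.5,0,0,0,0,0,1],
  [1,0,0,0,0,0,1],
  [1,0,0,0,0,0,1],
  [1,0,0,0,0,0,1],
  [1,0,0,0,0,0,1],
  [1,0,0,0,0,0,1],
  [1,0,0,0,0,0,1],
  [1,0,0,0,0,0,1],
  [0.5,0,0,0,0,0,1],
  [0,0,0,0,0,0,1],
  [0,0,0,0,0,0,1],
])

```text
t: 23.55
tool_pos: [0.5596, 0.2668, 0.1915]
tool_rot: [3.119, 0.371, -0.004]
contact_force: [0.3, 0.0, 0.4]
opening: 0.0854
```

```bash
python3 -c "
from h import *
o,im=w('w12','pot_small_center')
im=ctrl.get_image('scene');cv2.imwrite('pics/s4.png',cv2.resize(im['frame'][80:240,270:470],(800,640)))
locate(im,None,'pot_medium_center',.069);locate(im,None,'pot_large_center',.012)
"
```

```text
t23.6 tcp [0.5596 0.2668 0.1915] y [ 0.235 -0.972  0.   ] z [-0.002 -0.001 -1.   ] q6 1.66 op 0.0854 F [0.3 0.  0.4]
pot_small_center p0.80 iou0.97 [0.6087 0.2604] [280, 127]
pot_small_center p0.64 iou0.26 [0.4063 0.2702] [222, 311]
   delta/25mm [ 1.97 -0.25]
   delta/25mm [-6.13  0.14]
pot_medium_center p0.47 iou0.20 [0.3682 0.2469] [373, 135]
pot_large_center p0.66 iou0.42 [0.3817 0.254 ] [373, 158]
```

View pics/w12.png

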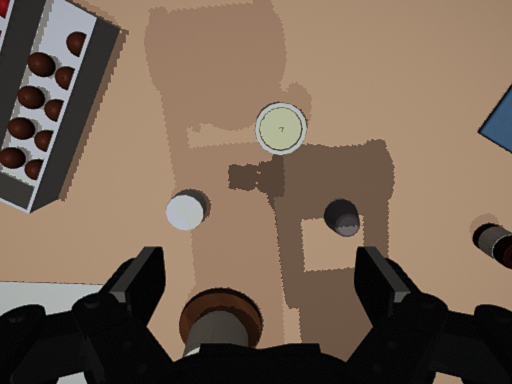

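View pics/s4.png

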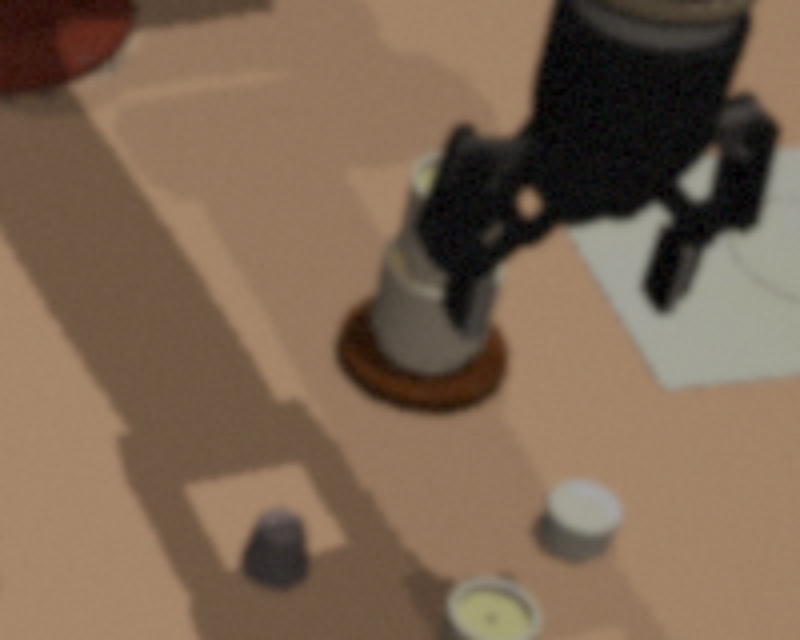

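Request:
carry_out([
  [0.6,0,0,0,0,0,1],
  [0.8,-0.15,-0.4,0,0,0,1],
  [0.5,-0.1,-1,0,0,0,1],
  [0.06,0,-1,0,0,0,1],
  [0,0,0,0,0,0,1],
  [0,0,0,0,0,0,1],
  [0,0,0,0,0,0,1],
])

```text
t: 24.5
tool_pos: [0.61, 0.2612, 0.1349]
tool_rot: [-3.119, -0.372, -0.004]
contact_force: [-0.5, 0.8, 0.2]
opening: 0.0853
```

```bash
python3 -c "
from h import *
o,im=w('w13','pot_small_center')
im=ctrl.get_image('scene');cv2.imwrite('pics/s5.png',cv2.resize(im['frame'][80:240,270:470],(800,640)))
locate(im,None,'pot_medium_center',.069);locate(im,None,'pot_large_center',.012)
"
```

```text
t24.5 tcp [0.61   0.2612 0.1349] y [ 0.235 -0.972 -0.   ] z [ 0.003  0.001 -1.   ] q6 1.63 op 0.0853 F [-0.5  0.8  0.2]
pot_small_center p0.59 iou0.92 [0.6085 0.2606] [259, 198]
   delta/25mm [-0.06 -0.02]
pot_medium_center p0.65 iou0.93 [0.3601 0.2676] [382, 133]
pot_large_center p0.89 iou0.38 [0.3676 0.2602] [375, 154]
```

View pics/w13.png

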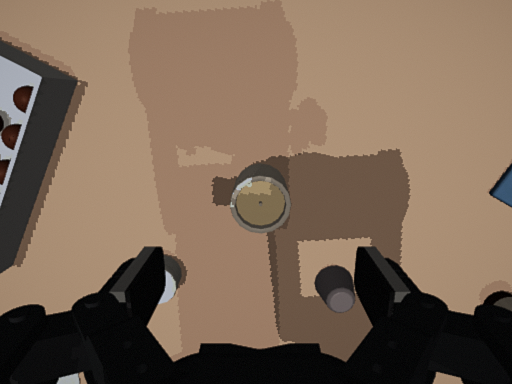

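View pics/s5.png

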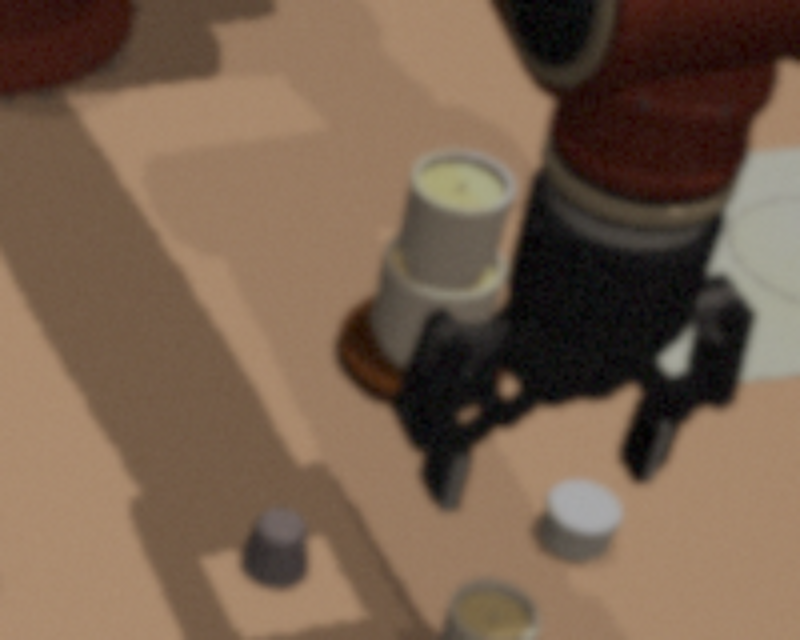

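Request:
carry_out([
  [-0.06,-0.02,-0.6,0,0,0,1],
  [0,0,-1,0,0,0,1],
  [0,0,-1,0,0,0,1],
  [0,0,-1,0,0,0,1],
  [0,0,-0.6,0,0,0,1],
  [0,0,0,0,0,0,1],
  [0,0,0,0,0,0,0.5],
  [0,0,0,0,0,0,0.4],
  [0,0,0,0,0,0,0.4],
  [0,0,0,0,0,0,0],
  [0,0,0,0,0,0,0],
  [0,0,0,0,0,0,0],
], grip_force=25)

```text
t: 25.95
tool_pos: [0.6093, 0.2606, 0.0299]
tool_rot: [-3.119, -0.371, -0.005]
contact_force: [-0.4, -0.7, 5.8]
opening: 0.0432
```

Request:
carry_out([
  [0,0,0,0,0,0,0],
  [0,0,0,0,0,0,0],
  [0,0,0,0,0,0,0],
])

```text
t: 26.25
tool_pos: [0.6093, 0.2606, 0.0299]
tool_rot: [-3.119, -0.371, -0.005]
contact_force: [0.2, -0.5, 6.7]
opening: 0.0431
```

```bash
python3 -c "
from h import *
w('w14')
"
```

```text
t26.2 tcp [0.6093 0.2606 0.0299] y [ 0.235 -0.972 -0.   ] z [ 0.003  0.001 -1.   ] q6 1.63 op 0.0431 F [ 0.2 -0.5  6.7]
```

View pics/w14.png

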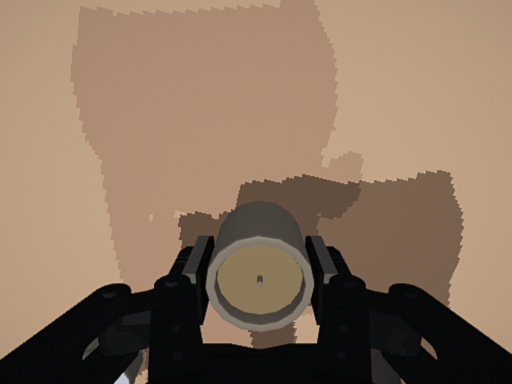

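Request:
carry_out([
  [0,0,0.2,0,0,0,0],
  [0,0,0.6,0,0,0,0],
  [0,0,1,0,0,0,0],
  [0,0,1,0,0,0,0],
  [0,0,1,0,0,0,0],
  [0,0,1,0,0,0,0],
  [0,0,1,0,0,0,0],
  [0,0,0.8,0,0,0,0],
  [0,0,0.4,0,0,0,0],
  [-0.3,0,0,0,0,0,0],
  [-0.7,0.1,0,0,0,0,0],
  [-1,0.1,0,0,0,0,0],
], grip_force=30)

```text
t: 27.5
tool_pos: [0.5565, 0.2647, 0.2008]
tool_rot: [3.119, 0.37, -0.005]
contact_force: [-0.2, 0.5, -2.3]
opening: 0.0431
```

Request:
carry_out([
  [-1,0.07,0,0,0,0,0],
  [-1,0,0,0,0,0,0],
  [-1,0,0,0,0,0,0],
  [-1,0,0,0,0,0,0],
  [-1,0,0,0,0,0,0],
  [-0.8,0,0,0,0,0,0],
  [-0.5,0,0,0,0,0,0],
  [0,0,0,0,0,0,0],
  [0,0,0,0,0,0,0],
  [0,0,0,0,0,0,0],
])

```text
t: 28.5
tool_pos: [0.4009, 0.2669, 0.2027]
tool_rot: [3.12, 0.37, 0.0]
contact_force: [0.1, -0.4, -0.7]
opening: 0.0431
```

```bash
python3 -c "
from h import *
o,im=w('w15')
im=ctrl.get_image('scene');cv2.imwrite('pics/s6.png',cv2.resize(im['frame'][80:240,270:470],(800,640)))
"
```

```text
t28.5 tcp [0.4009 0.2669 0.2027] y [ 0.234 -0.972  0.   ] z [ 0. -0. -1.] q6 1.77 op 0.0431 F [ 0.1 -0.4 -0.7]
```

View pics/w15.png

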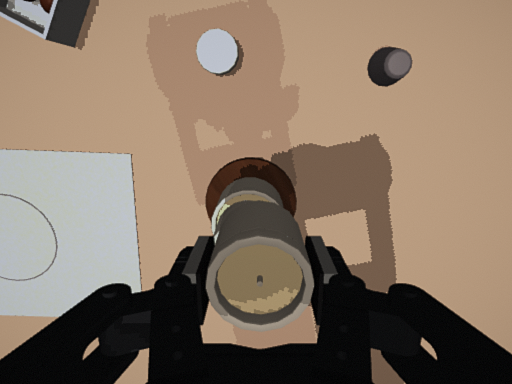

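View pics/s6.png

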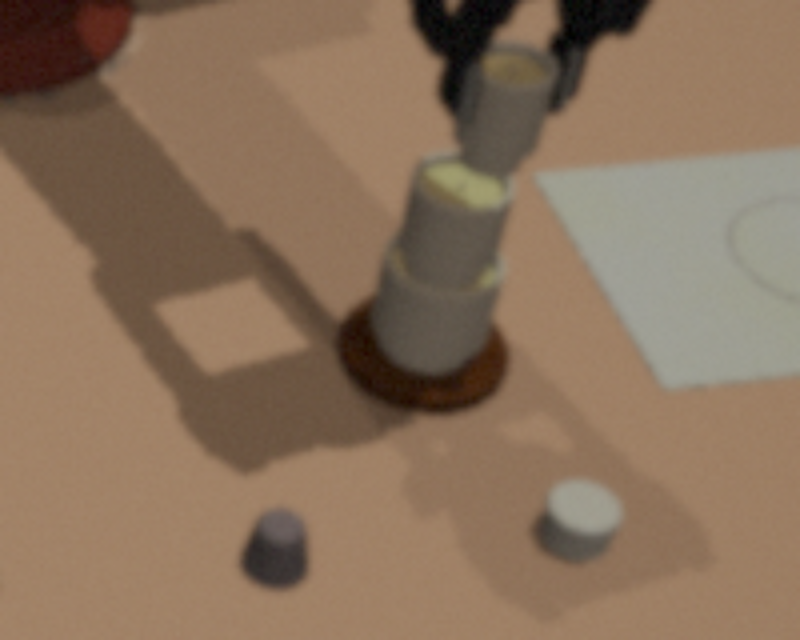

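Request:
carry_out([
  [-0.5,0,0,0,0,0,0],
  [-0.7,0.02,0,0,0,0,0],
  [-0.4,0,0,0,0,0,0],
  [0,0,0,0,0,0,0],
  [0,0,0,0,0,0,0],
  [0,0,-0.3,0,0,0,0],
  [0,0,-0.6,0,0,0,0],
  [0,0,-0.5,0,0,0,0],
  [0,0,-0.2,0,0,0,0],
  [0,0,0,0,0,0,0],
  [0,0,0,0,0,0,0],
  [0,0,0,0,0,0,0],
])

```text
t: 29.8
tool_pos: [0.3608, 0.2676, 0.1634]
tool_rot: [-3.119, -0.371, -0.001]
contact_force: [0.6, -0.4, -1.9]
opening: 0.0427
```

```bash
python3 -c "
from h import *
o,im=w('w16')
im=ctrl.get_image('scene');cv2.imwrite('pics/s7.png',cv2.resize(im['frame'][80:240,270:470],(800,640)))
"
```

```text
t29.8 tcp [0.3608 0.2676 0.1634] y [ 0.235 -0.972 -0.   ] z [ 0.001  0.    -1.   ] q6 1.81 op 0.0427 F [ 0.6 -0.4 -1.9]
```

View pics/w16.png

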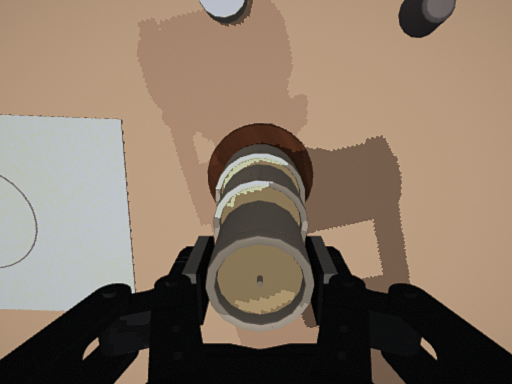

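View pics/s7.png

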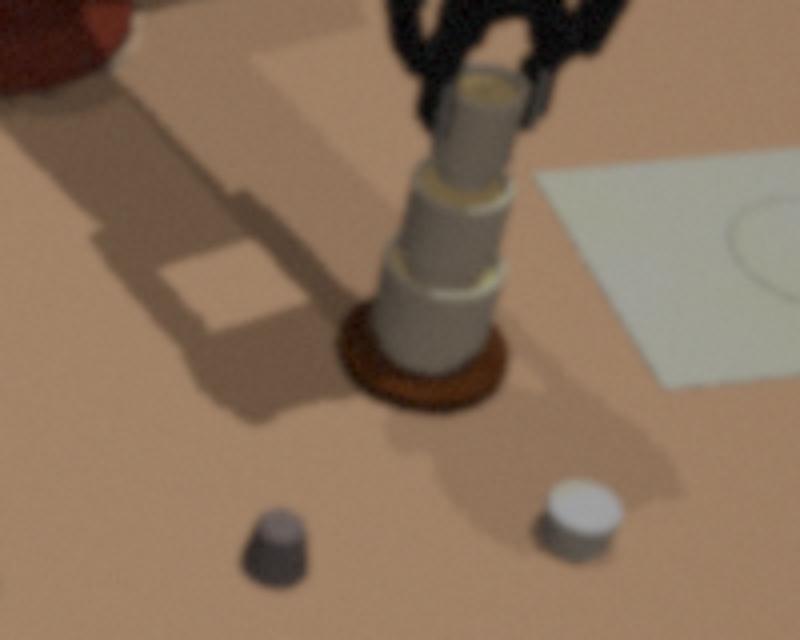

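Aligned. Lower towards 0.154.

Request:
carry_out([
  [0,0,-0.1,0,0,0,0],
  [0,0,-0.1,0,0,0,0],
  [0,0,-0.08,0,0,0,0],
  [0,0,-0.06,0,0,0,0],
  [0,0,0,0,0,0,0],
  [0,0,0,0,0,0,0],
])

```text
t: 30.5
tool_pos: [0.3604, 0.2674, 0.1543]
tool_rot: [3.12, 0.371, -0.0]
contact_force: [0.2, -0.0, -0.8]
opening: 0.0432
```

Request:
carry_out([
  [0,0,-0.03,0,0,0,0],
  [0,0,-0.03,0,0,0,0],
  [0,0,0,0,0,0,0],
  [0,0,0,0,0,0,0],
])

```text
t: 30.9
tool_pos: [0.3608, 0.2677, 0.1538]
tool_rot: [-3.119, -0.371, -0.002]
contact_force: [-2.2, -1.8, 5.1]
opening: 0.0431
```

Request:
carry_out([
  [0,0,-0.02,0,0,0,0],
  [0,0,-0.02,0,0,0,0],
  [0,0,0,0,0,0,0],
])

```text
t: 31.2
tool_pos: [0.3613, 0.2678, 0.1539]
tool_rot: [-3.119, -0.371, -0.004]
contact_force: [-2.7, -2.4, 8.2]
opening: 0.0434
```

Request:
carry_out([
  [0,0,0.03,0,0,0,0],
  [0,0,0,0,0,0,0.55],
  [0,0,0,0,0,0,0.65],
  [0,0,0,0,0,0,1],
  [0,0,0,0,0,0,1],
  [0,0,0,0,0,0,1],
  [0,0,0.3,0,0,0,1],
  [0,0,1,0,0,0,1],
  [0,0,1,0,0,0,1],
  [0,0,0.7,0,0,0,1],
  [0,-0.5,0,0,0,0,1],
  [0,-1,0,0,0,0,1],
])

```text
t: 32.4
tool_pos: [0.3604, 0.2298, 0.2279]
tool_rot: [-3.119, -0.375, -0.001]
contact_force: [-0.2, -0.5, 0.2]
opening: 0.0855
```

Request:
carry_out([
  [0.2,-1,0,0,0,0,1],
  [0.2,-1,0,0,0,0,1],
  [0.2,-1,0,0,0,0,1],
  [0.2,-1,0,0,0,0,1],
  [0.2,-1,0,0,0,0,1],
  [0.2,-1,-0.5,0,0,0,1],
  [0.2,-1,-0.5,0,0,0,1],
  [0.2,-1,-0.5,0,0,0,1],
  [0.2,-1,-0.5,0,0,0,1],
  [0.2,-1,-0.5,0,0,0,1],
  [0.2,-1,-0.5,0,0,0,1],
  [0.2,-0.7,0,0,0,0,1],
])

```text
t: 33.6
tool_pos: [0.4181, -0.0639, 0.1493]
tool_rot: [-3.118, -0.368, 0.008]
contact_force: [1.0, -0.3, 0.3]
opening: 0.085
```

Request:
carry_out([
  [0.1,-0.3,0,0,0,0,1],
  [0,0,0,0,0,0,1],
  [0,0,0,0,0,0,1],
  [0,0,0,0,0,0,1],
])

```text
t: 34.0
tool_pos: [0.4228, -0.0694, 0.1527]
tool_rot: [3.119, 0.373, 0.001]
contact_force: [-0.5, -0.2, 0.6]
opening: 0.0853
```

```bash
python3 -c "
from h import *
o,im=w('w17','lid_center')
im=ctrl.get_image('scene');cv2.imwrite('pics/s8.png',cv2.resize(im['frame'][80:240,270:470],(800,640)))
locate(im,None,'pot_small_center',.124);locate(im,None,'pot_medium_center',.069)
im=ctrl.get_image('top');cv2.imwrite('pics/t8.png',cv2.resize(im['frame'][180:310,90:250],(800,650)))
locate(im,None,'pot_small_center',.124)
"
```

```text
t34.0 tcp [ 0.4228 -0.0694  0.1527] y [ 0.236 -0.972  0.   ] z [ 0.  0. -1.] q6 1.00 op 0.0853 F [-0.5 -0.2  0.6]
lid_center p0.93 iou0.95 [ 0.4257 -0.0757] [267, 178]
   delta/25mm [ 0.12 -0.25]
pot_small_center p0.67 iou0.93 [0.3596 0.2681] [387, 113]
pot_medium_center p0.79 iou0.68 [0.3747 0.2625] [381, 137]
pot_small_center p0.93 iou0.91 [0.3604 0.2659] [133, 257]
```

View pics/w17.png

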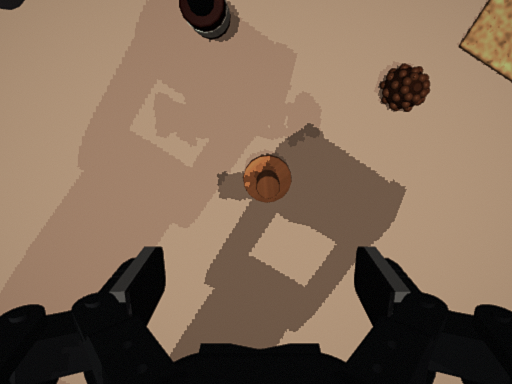

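View pics/s8.png

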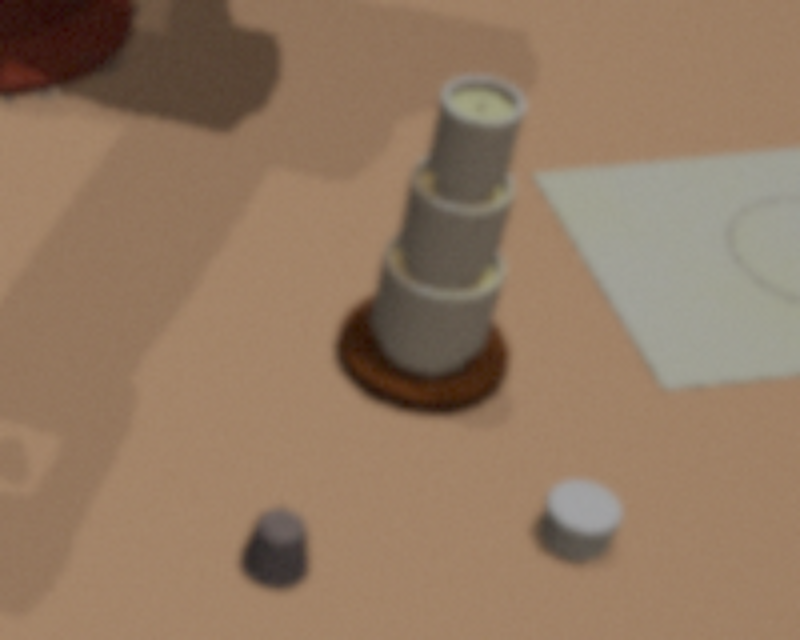

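Request:
carry_out([
  [0.12,-0.25,-0.5,0,0,0,1],
  [0,0,-1,0,0,0,1],
  [0,0,-1,0,0,0,1],
  [0,0,-0.5,0,0,0,1],
  [0,0,0,0,0,0,1],
  [0,0,0,0,0,0,1],
  [0,0,0,0,0,0,1],
])

```text
t: 35.05
tool_pos: [0.4269, -0.0767, 0.0789]
tool_rot: [3.118, 0.371, 0.003]
contact_force: [-0.1, -0.1, 0.7]
opening: 0.0858
```

```bash
python3 -c "
from h import *
o,im=w('w18','lid_center')
"
```

```text
t35.0 tcp [ 0.4269 -0.0767  0.0789] y [ 0.235 -0.972  0.001] z [ 0.002 -0.001 -1.   ] q6 0.98 op 0.0858 F [-0.1 -0.1  0.7]
lid_center p0.61 iou0.96 [ 0.4252 -0.0757] [257, 207]
   delta/25mm [-0.07  0.04]
```

View pics/w18.png

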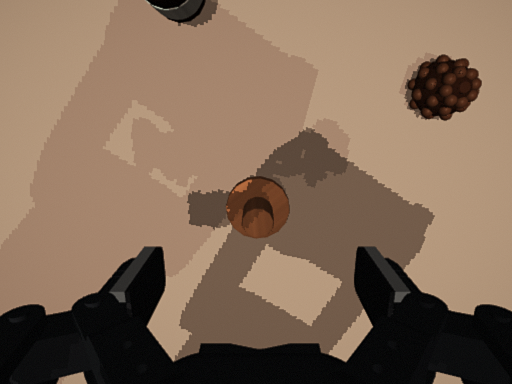

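Request:
carry_out([
  [-0.06,0.04,-0.5,0,0,0,1],
  [0,0,-1,0,0,0,1],
  [0,0,-0.7,0,0,0,0.7],
  [0,0,-0.2,0,0,0,0.5],
  [0,0,0,0,0,0,0.35],
  [0,0,0,0,0,0,0.3],
  [0,0,0,0,0,0,0.25],
  [0,0,0,0,0,0,0],
  [0,0,0,0,0,0,0],
  [0,0,0,0,0,0,0],
  [0,0,0,0,0,0,0],
  [0,0,0,0,0,0,0],
], grip_force=20)

```text
t: 36.35
tool_pos: [0.4254, -0.0757, 0.0187]
tool_rot: [3.119, 0.371, 0.003]
contact_force: [-0.9, -0.5, 5.6]
opening: 0.0193
```

```bash
python3 -c "
from h import *
w('w19')
"
```

```text
t36.4 tcp [ 0.4254 -0.0757  0.0187] y [ 0.235 -0.972  0.001] z [ 0.002 -0.001 -1.   ] q6 0.99 op 0.0193 F [-0.9 -0.5  5.6]
```

View pics/w19.png

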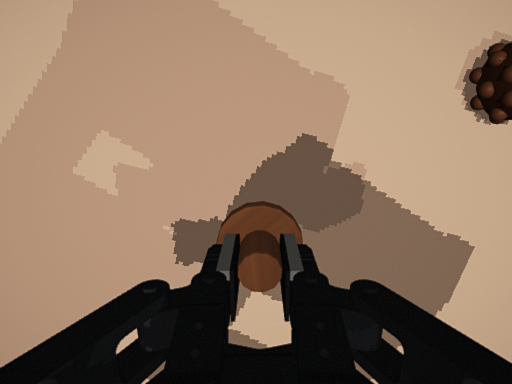

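Request:
carry_out([
  [0,0,0.2,0,0,0,0],
  [0,0,0.6,0,0,0,0],
  [0,0,1,0,0,0,0],
  [0,0,1,0,0,0,0],
  [0,0,1,0,0,0,0],
  [0,0,1,0,0,0,0],
  [0,0,1,0,0,0,0],
  [0,0,1,0,0,0,0],
  [0,0,1,0,0,0,0],
  [0,0,0.8,0,0,0,0],
  [0,0.4,0.2,0,0,0,0],
  [0,0.8,0,0,0,0,0],
], grip_force=22)

```text
t: 37.6
tool_pos: [0.4245, -0.0452, 0.2381]
tool_rot: [3.12, 0.368, 0.002]
contact_force: [0.8, 0.9, -1.0]
opening: 0.0189
```

Request:
carry_out([
  [-0.3,1,0,0,0,0,0],
  [-0.3,1,0,0,0,0,0],
  [-0.3,1,0,0,0,0,0],
  [-0.3,1,0,0,0,0,0],
  [-0.3,1,0,0,0,0,0],
  [-0.3,1,0,0,0,0,0],
  [-0.3,1,0,0,0,0,0],
  [-0.3,1,0,0,0,0,0],
  [-0.2,1,0,0,0,0,0],
  [0,0.9,0,0,0,0,0],
  [0,0.6,0,0,0,0,0],
  [0,0,0,0,0,0,0],
])

```text
t: 38.8
tool_pos: [0.358, 0.2186, 0.236]
tool_rot: [3.119, 0.376, -0.005]
contact_force: [-0.3, -0.9, 0.5]
opening: 0.0189
```

```bash
python3 -c "
from h import *
o,im=w('w20')
locate(im,o,'lid_center',o['tool_pos'][2]-.0187)
locate(im,o,'pot_small_center',.124)
im=ctrl.get_image('scene');cv2.imwrite('pics/s9.png',cv2.resize(im['frame'][60:220,270:470],(800,640)))
"
```

```text
t38.8 tcp [0.358  0.2186 0.236 ] y [ 0.238 -0.971 -0.   ] z [-0.003 -0.001 -1.   ] q6 1.70 op 0.0189 F [-0.3 -0.9  0.5]
lid_center p0.72 iou0.71 [0.3596 0.2191] [259, 241]
pot_small_center p0.76 iou0.97 [0.3606 0.2677] [189, 185]
```

View pics/w20.png

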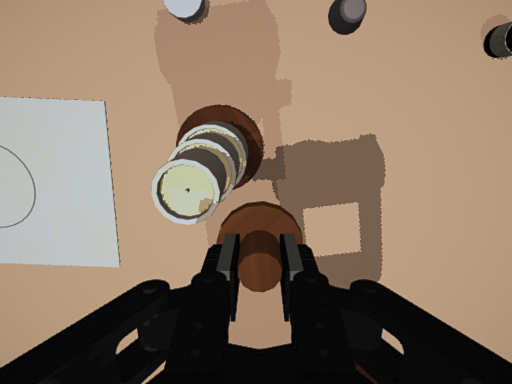

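View pics/s9.png

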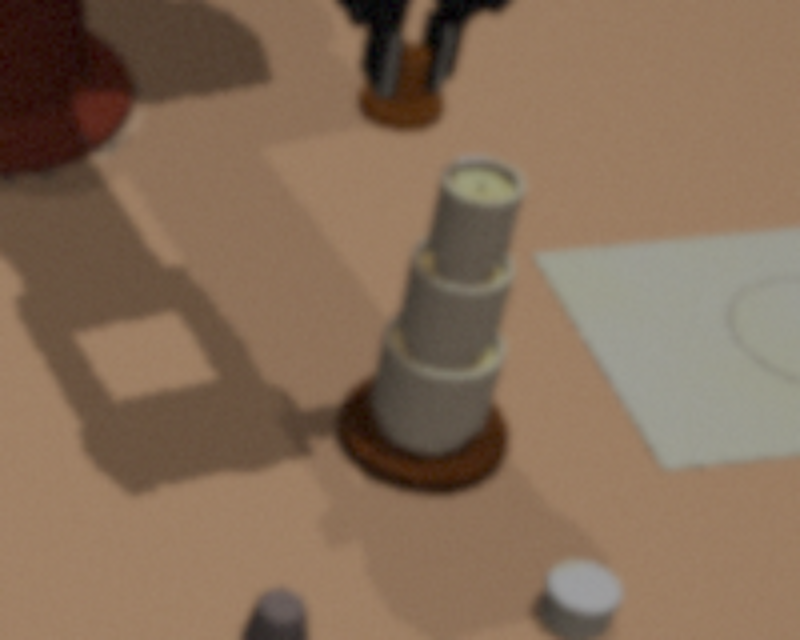

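Request:
carry_out([
  [0,0.5,0,0,0,0,0],
  [0,0.9,0,0,0,0,0],
  [0,0.5,0,0,0,0,0],
  [0,0.13,0,0,0,0,0],
  [0,0,0,0,0,0,0],
  [0,0,-0.3,0,0,0,0],
  [0,0,-0.5,0,0,0,0],
  [0,0,-0.3,0,0,0,0],
  [0,0,0,0,0,0,0],
  [0,0,0,0,0,0,0],
  [0,0,0,0,0,0,0],
  [0,0,0,0,0,0,0],
])

```text
t: 40.2
tool_pos: [0.3597, 0.2681, 0.2106]
tool_rot: [-3.119, -0.371, -0.002]
contact_force: [-0.5, -0.6, -0.8]
opening: 0.0191
```

```bash
python3 -c "
from h import *
o,im=w('w21')
im=ctrl.get_image('scene');cv2.imwrite('pics/s10.png',cv2.resize(im['frame'][60:220,270:470],(800,640)))
"
```

```text
t40.2 tcp [0.3597 0.2681 0.2106] y [ 0.235 -0.972 -0.   ] z [ 0.001  0.    -1.   ] q6 1.81 op 0.0191 F [-0.5 -0.6 -0.8]
```

View pics/w21.png

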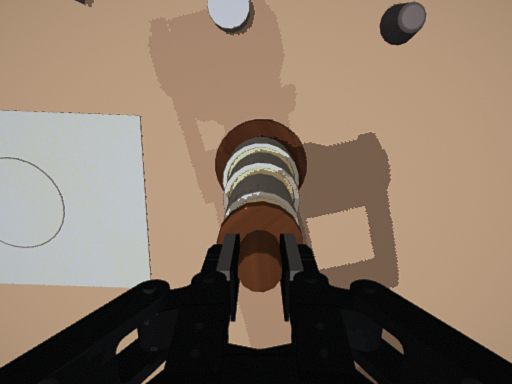

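View pics/s10.png

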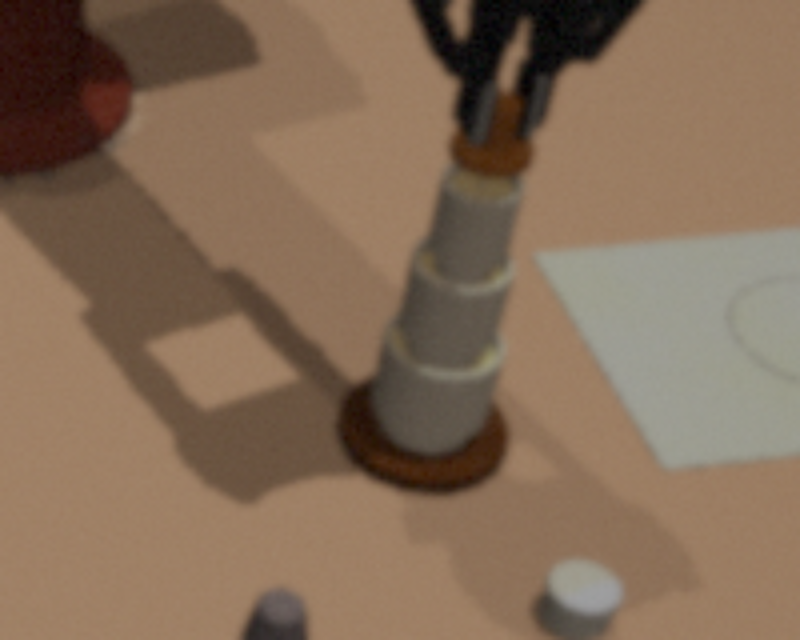

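Aligned; lower from 0.2106 to about 0.198.

Request:
carry_out([
  [0.03,0,-0.1,0,0,0,0],
  [0,0,-0.12,0,0,0,0],
  [0,0,-0.12,0,0,0,0],
  [0,0,-0.1,0,0,0,0],
  [0,0,-0.06,0,0,0,0],
  [0,0,0,0,0,0,0],
  [0,0,0,0,0,0,0],
])

```text
t: 41.0
tool_pos: [0.3601, 0.268, 0.1975]
tool_rot: [3.12, 0.371, 0.0]
contact_force: [0.4, 0.3, -0.6]
opening: 0.0191
```

Request:
carry_out([
  [0,0,-0.03,0,0,0,0],
  [0,0,-0.03,0,0,0,0],
  [0,0,0,0,0,0,0],
  [0,0,0,0,0,0,0],
])

```text
t: 41.4
tool_pos: [0.3604, 0.2681, 0.1967]
tool_rot: [-3.119, -0.371, -0.001]
contact_force: [-1.0, -0.6, 3.3]
opening: 0.0191
```

Request:
carry_out([
  [0,0,0,0,0,0,0.3],
  [0,0,0,0,0,0,0.4],
  [0,0,0,0,0,0,0.6],
  [0,0,0,0,0,0,0.7],
  [0,0,0,0,0,0,0.7],
  [0,0,0.4,0,0,0,0.7],
  [0,0,1,0,0,0,0.7],
  [0,0,1,0,0,0,0.7],
  [0,0,0.8,0,0,0,0.7],
  [0,-0.5,0,0,0,0,0.7],
  [0,-1,0,0,0,0,0.7],
  [0,-1,0,0,0,0,0.7],
])

```text
t: 42.6
tool_pos: [0.3596, 0.2042, 0.2752]
tool_rot: [3.119, 0.373, -0.002]
contact_force: [0.6, -0.5, 0.2]
opening: 0.0598
```

Request:
carry_out([
  [0,-1,0,0,0,0,1],
  [0,-1,0,0,0,0,1],
  [0,-1,0,0,0,0,1],
  [0,-1,0,0,0,0,1],
  [0,-0.5,0,0,0,0,1],
  [0,0,0,0,0,0,1],
  [0,0,0,0,0,0,1],
  [0,0,0,0,0,0,1],
])

```text
t: 43.4
tool_pos: [0.3599, 0.0933, 0.2757]
tool_rot: [-3.119, -0.372, 0.001]
contact_force: [-0.6, -0.2, -0.6]
opening: 0.0858
```

```bash
python3 -c "
from h import *
o,im=w('w22');locate(im,o,'lid_center',.178)
im=ctrl.get_image('scene');cv2.imwrite('pics/s11.png',cv2.resize(im['frame'][60:220,270:470],(800,640)))
for k,z in [('lid_center',.178),('pot_small_center',.124),('pot_medium_center',.069),('pot_large_center',.012),('dropper0_center',0),('pinecone_center',0),('wick_tin_center',0),('mould_center',0)]: locate(im,None,k,z)
"
```

```text
t43.4 tcp [0.3599 0.0933 0.2757] y [ 0.235 -0.972 -0.   ] z [-0.001  0.    -1.   ] q6 1.39 op 0.0858 F [-0.6 -0.2 -0.6]
lid_center p0.92 iou0.96 [0.3605 0.2688] [24, 141]
lid_center p0.66 iou0.80 [0.3612 0.2684] [391, 100]
lid_center p0.49 iou0.46 [0.6956 0.1327] [338, 216]
pot_small_center p0.69 iou0.67 [0.3744 0.264 ] [386, 117]
pot_medium_center p0.62 iou0.64 [0.3745 0.2637] [381, 137]
pot_large_center p0.72 iou0.60 [0.379  0.2632] [377, 158]
dropper0_center p0.77 iou0.86 [ 0.4971 -0.3369] [104, 191]
pinecone_center p0.77 iou0.52 [ 0.5325 -0.1665] [181, 209]
wick_tin_center p0.59 iou0.87 [0.5022 0.3314] [413, 209]
mould_center p0.83 iou0.86 [0.528  0.1686] [338, 217]
```

View pics/s11.png

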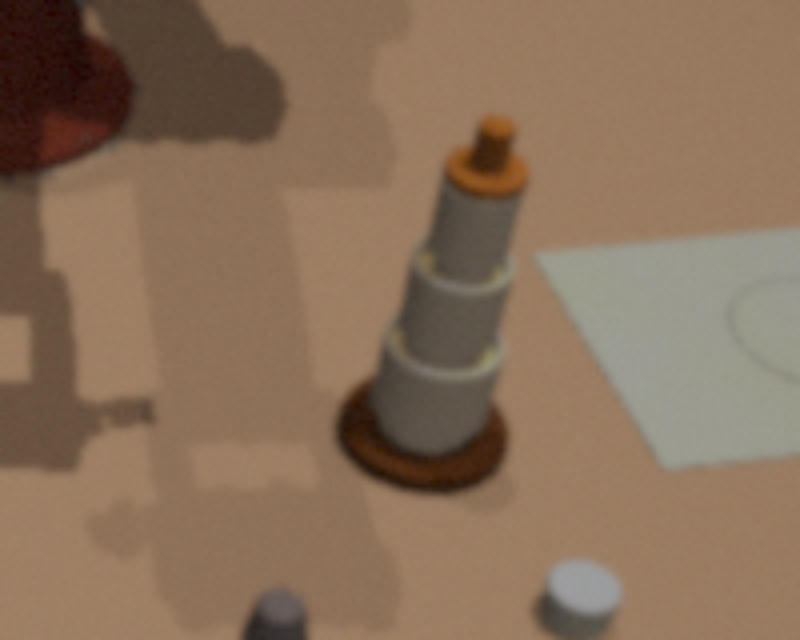

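View pics/w22.png

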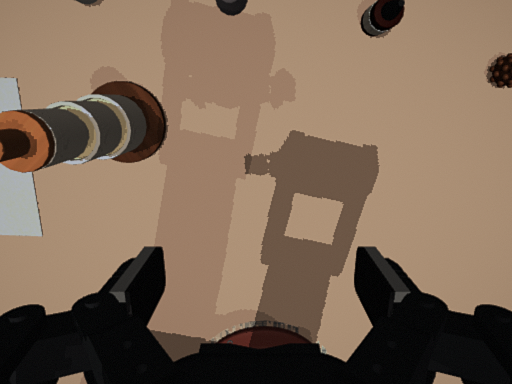

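The stack is complete and upright, the lid is seated, the four objects re-measured have not moved, and the arm is clear. Handing in.

```bash
python3 -c "
from station import ctrl
print(ctrl.finish_job())"
```

```text
the job is handed in; nothing more can be done
None
```

I built the candle set on the round board in the required order: widest pot, middle pot, narrowest pot, then the lid. I handed it in at about 44 s of the 112 s allowed; `finish_job` gives no verdict.

- **Seating:** Each piece made contact within about 0.5 mm of the height worked out from the sizes given, then was released and the gripper backed away.
- **Position:** The wrist camera put the lid at (0.3605, 0.2688) and the board at (0.361, 0.267), about 2 mm apart. The last scene picture shows the stack upright and the lid seated.
- **Other objects:** One dropper bottle, the pine cone, the tin and the mould measured within about 2 mm of where they started. I never measured the second dropper bottle; it is standing in the last wrist picture, and the gripper never worked close to it.
- **Checks that disagreed:** In the final scene picture, the fits for the three stacked pots came out about 14–18 mm off in x, with poor overlap (0.60–0.67). I put that down to the pots partly hiding one another. Fits taken right after each pot was placed agreed with the board centre to about 2 mm. The one exception was a stray top-camera fit for the widest pot (overlap 0.19), which I discarded.

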